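# Clear the spanner out of the panel rack and push the cover panel home

### The job

A spanner has been left lying across the panel rack, in the way of the louvred cover panel that stands half in its slot. Take the spanner out and lay it flat in the open steel tool tray, then push the panel along its slot, upright, until it snaps past the spring clip and sits fully home against the end stop, like the panel already stored in the same rack; do not force it hard against the stop, the sheet metal bends. Leave the stored panel, the hammer, the oil can and the tin of pins where they are.

Things in the scene. Friction and masses are not known exactly. Their poses are not given: they have to be found in the camera images.
- rack: Low steel rack bolted to the bench, 300 mm long (x), 240 wide (y). Three slots run along its x axis at y = +90, 0 and -90 mm; panels enter at the -x end and move to +x. Origin: bench height, middle slot's line, 100 mm before the end stops (face at x = +100). Slot floors at z = 12 mm. White guides, tops at z = 37 mm, from x = -150 to +65 mm, 35 mm over the pair; 55 mm of open space between slots
- slot_home (a point): Point on the floor of the slot at rack y = +90 mm where the panel's origin comes to lie when it is fully home: rack x = 0, y = +90, z = 12 mm. Axes as the rack's: +x is the direction of the push
- clip_tip (a point): Free end of that slot's bent leaf-spring clip, at rack x = 62, y = +75, z = 62 mm; the clip runs from there to the end stop, z = 52 to 72 mm, brackets up to 85 mm. The panel starts to spread it 19 mm before home; passing takes a push of about 8 to 15 N, then it snaps in behind the panel's front edge over the last 5 mm
- panel: Grey louvred sheet-metal cover standing on its long edge half in the slot at rack y = +90 mm: 200 mm long (x, front edge at +x), 12 thick (y), 95 high (z), 0.3 to 0.55 kg. Origin: centre of its underside; axes as the rack's. It starts 118 to 130 mm short of home, its rear edge sticking out of the rack. The guides hold it upright
- stored: A second, identical panel, already home in the slot at rack y = -90 mm; leave it there. Origin and axes as for the other panel
- spanner: Flat steel spanner lying across the guides of the slots at rack y = 0 and +90 mm, between the panel and that slot's clip: 190 mm long (x; open jaw 38 mm wide at +x, ring of 32 mm at -x), shank 17 mm wide and 7 thick, 0.11 to 0.22 kg. Origin: centre of its flat underside, over the open space between the slots (free down to 8 mm above the bench)
- tray: Flat open steel tool tray, empty, fixed on the bench, outside 250 mm (x) by 180 mm (y) by 35 mm high, walls 4 mm, inner floor 5 mm above the bench. Origin: centre of its underside
- hammer: Hammer lying on the bench beyond the rack, 280 mm long (x, head at +x), wooden handle; leave it. Origin: middle of its length, on the underside
- oil: Green round oil can with a thin bent spout, 66 mm across, 137 mm high over the spout, standing on the bench beyond the rack; leave it. Origin: centre of its underside
- pin_tin: Open red tin 150 x 110 x 30 mm, full of steel pins, on the bench; leave it. Origin: centre of its underside
Mind the look-alikes: they are no part of the job. Several things have the shape of the spanner; the one meant has the colours described above.

How it is judged:
By the outcome, as a careful person would: the job done as asked, in the order asked, and still so for the second after the job is handed in, with the robot touching nothing.
It also fails if it takes over 61 s, if anything falls off the work surface, if the arm or the gripper's body presses on something with over 40 N, if the wrist force passes 120 N, or if a joint passes its speed limit or range.

### The arm

A 7-joint arm with a two-finger parallel gripper is mounted at the origin on the work surface. World frame = base frame: x ahead of the robot, y to its left, z up, the work surface at z = 0. Lengths are in m, angles in rad, forces in N, time in s.
With the tool pointing down it reaches from about 0.4 to 0.875 m from the base axis. Payload 19.3 kg.
Tool frame: the origin (TCP) lies midway between the tips of the shut fingers; the grasp point (between the pads) lies 19 mm behind it (bot.grip_point_offset is the distance from the TCP to the grasp point, in m); z points along the fingers, y is the direction in which the jaws open and shut (so a half turn about z gives the same grasp; the last joint's range is limited). The gripper opens to 85 mm and grips with 20 to 120 N. Pads are 22 mm wide; open, the fingers measure 114 mm over their backs; the gripper's body (76 mm by 85 mm) begins 54 mm behind the grasp point. The pads swing forward as they close: fully open they stand 13 mm farther back than shut.
Start: joints at [-1.385, 0.521, -0.036, 1.599, 0.021, 1.021, -0.113], TCP at [0.158, 0.605, 0.231] pointing down, gripper open.
Joint ranges: [-2.91, 2.91], [-0.3, 2.13], [-1.5, 1.42], [0.17, 2.43], [-1.26, 4.41], [0.16, 1.93], [-2.52, 2.52]. Speed limits (rad/s): [1.89, 1.89, 2.39, 2.39, 3.01, 3.01, 3.01].

### API

Orientations are given as [roll, pitch, yaw] about the fixed x, y, z axes, in that order (R = Rz(yaw) Ry(pitch) Rx(roll)).
In Python, from workcell import bot, viewer, workorder gives the robot as it stands.
- The arm moves only by the tool move_arm, never from a script. Its argument "plan" is a list of rows, each a list of 6 numbers: the shift along the tool's x, y, z scaled (see below), then the turn, a rotation vector about the tool's x, y, z scaled (see below). A call has 1 to 5 rows; each row shifts and turns the commanded pose from where the row before left it, along the tool's axes as they then stand; what a row does not reach is not made up. The controller multiplies each number of a shift by 0.025 m and each number of a turn by pi rad. A row lasts 1/10 s, in which the tool goes at most 50 mm and 8.59 degrees, less where a joint would pass 70% of its speed; a pose out of reach is approached as far as the arm can. A call with a number of a shift or a turn outside -1 to 1 is refused whole. A call with a gripper value outside its range is refused whole. "claw" is the closure, from -1 (fully open) to 1 (shut), so that 0 is half open, set as the call begins (left out, the last holds). The fingers move at their own pace and stop on an object; "force" is the grip in N (left out, the last holds). Time passes only in rows, so rows that do not move let the fingers close. It gives the time, the measured TCP pose, the force and the opening at its end, in the units of the state.
- bot.observe(): the state, without advancing time (a new reading comes with each control period).
- viewer.grab_frame(name): name is "side" or "top" or "wrist"; returns the picture (420x560x3 uint8, red, green, blue); there is no depth.
- viewer.camera_info(name): a dict with "K" (3x3 intrinsics, pixels), "R" (3x3) and "t" (3): a world point X has camera coordinates R X + t. Camera axes: x right, y down, z forward; pixel columns grow to the right and rows downward; lengths in m; the calibration is good to about 2 mm. A picture is of the moment at which its call begins: read the wrist's pose just before it. camera_info takes no time and is no camera call; for the wrist camera it gives the pose at the moment of the call.
- workorder.job_done(): hands the job in, once; it reports no verdict.
The state is a dict: "clock": time; "qpos": joint angles; "qd": joint speeds; "joint_efforts": joint torques, N m; "position": TCP position; "tool_rot": TCP orientation; "force": force on the tool from outside, world axes, zero at the start; "moment": the same for the moment, N m; "grip_width": finger opening in m.
Only numpy, scipy, OpenCV 4.12 (cv2) and the standard library are available. Lean on these libraries where they do the work, as an engineer would, in place of code of your own. Each camera call takes 0.05 s, during which the arm holds its last target.

## Working session

There is one attempt and no reset: what is moved stays moved. The work goes in short steps, Python scripts to look and compute and a tool call to move; the robot and the scene stay as the last step left them, time stands still between calls to the robot, and variables do not carry over. Pictures are saved under pics/ and viewed, and the job is handed in when it is done.

Besides the shell and the picture viewer there is one more tool, called after ">>>" in YAML: its name, and indented under it one key for each argument. move_arm: Moves the arm, as the interface text tells. Shifts and turns lie within -1 to 1; 1 stands for 0.025 m of shift or pi rad of turn. Its arguments: {"type":"object","properties":{"plan":{"type":"array","items":{"type":"array","items":{"type":"number"}}},"claw":{"type":"number"},"force":{"type":"number"}},"required":["plan"]}

```bash
ls; mkdir -p pics; python3 - <<'E'
from workcell import bot, viewer
import cv2
print(bot.observe())
for n in("side","top","wrist"):
    i=viewer.camera_info(n); print(n,i)
    cv2.imwrite(f"pics/{n}0.png",viewer.grab_frame(n)[:,:,::-1])
print(bot.grip_point_offset)
E
```

```text
pics
{'clock': 0.0, 'qpos': array([-1.38520771,  0.52202008, -0.03635042,  1.59998973,  0.02123709,
        1.02108854, -0.11280972]), 'qd': array([-1.96940648e-03, -1.76723265e-03,  5.79050121e-04, -4.82530806e-04,
       -5.79037145e-05, -6.40362059e-04, -6.88982570e-05]), 'joint_efforts': array([ 9.33362708e-05, -9.27099538e+01,  1.98028497e+00, -3.69929373e+01,
        1.78745360e-02,  8.05174961e-03,  6.33253705e-06]), 'position': array([0.15807942, 0.60434042, 0.23072824]), 'tool_rot': array([-3.14047750e+00,  9.92556151e-05,  2.88582342e+00]), 'force': array([-0.58127374,  0.63936425, -0.26372928]), 'moment': array([-0.03430826,  0.03593985, -0.00959345]), 'grip_width': 0.08546171315300641}
side {'K': array([[473.59256953,   0.        , 286.86311153],
       [  0.        , 473.59256953, 213.28271975],
       [  0.        ,   0.        ,   1.        ]]), 'R': array([[ 0.91553094, -0.4021616 ,  0.00831579],
       [-0.29420176, -0.68356967, -0.66796544],
       [ 0.27431447,  0.60909651, -0.74414583]]), 't': array([-0.50494855,  0.226204  ,  1.09806447])}
top {'K': array([[405.90183713,   0.        , 278.82933653],
       [  0.        , 405.90183713, 214.48348528],
       [  0.        ,   0.        ,   1.        ]]), 'R': array([[-0.01701084, -0.99980532, -0.00999743],
       [-0.99409183,  0.01798398, -0.1070421 ],
       [ 0.10720105,  0.00811748, -0.99420422]]), 't': array([0.03637997, 0.55450011, 1.14798156])}
wrist {'K': array([[362.89522657,   0.        , 276.22042464],
       [  0.        , 362.89522657, 203.43350268],
       [  0.        ,   0.        ,   1.        ]]), 'R': array([[ 0.25279221,  0.9675201 , -0.00097246],
       [ 0.91699794, -0.23927107,  0.31916161],
       [ 0.30856259, -0.08157331, -0.94769981]]), 't': array([-0.62509687, -0.04131057,  0.3803166 ])}
0.0187
```

View pics/side0.png

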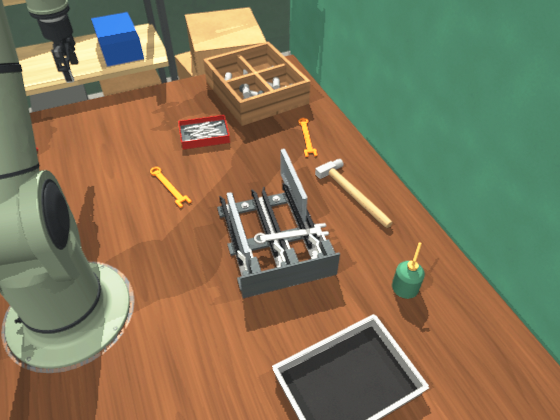

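View pics/top0.png

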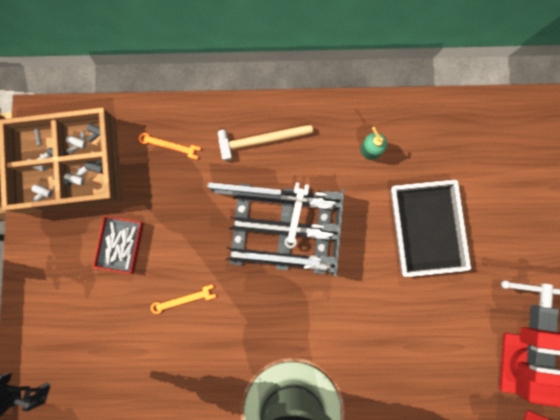

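View pics/wrist0.png

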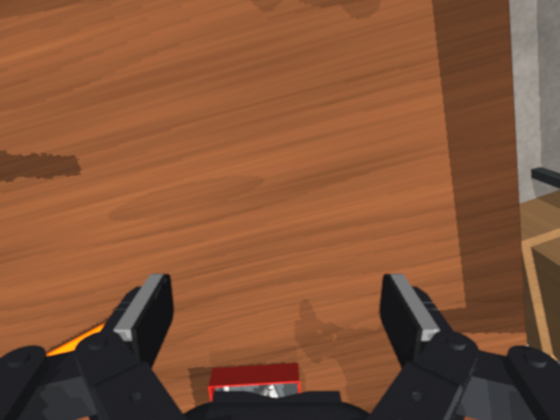

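Three spanner-shaped things in the top view: orange at (170,146), orange at (185,300) and steel-grey at (298,215). The grey one lies across the rack guides and is steel, so it fits. I'll confirm that in an enlarged crop.

```bash
cat > h.py <<'E'
import numpy as np, cv2
from workcell import bot, viewer
def ray(i,u,v):
    d=i['R'].T@np.linalg.inv(i['K'])@np.array([u,v,1.]); c=-i['R'].T@i['t']; return c,d
def onz(i,u,v,z):
    c,d=ray(i,u,v); return c+d*(z-c[2])/d[2]
def proj(i,X):
    p=i['K']@(i['R']@np.asarray(X,float)+i['t']); return p[:2]/p[2]
E
python3 - <<'E'
import cv2
a=cv2.imread('pics/top0.png')[165:290,200:360]
cv2.imwrite('pics/top0c.png',cv2.resize(a,None,fx=5,fy=4.8,interpolation=cv2.INTER_CUBIC))
a=cv2.imread('pics/side0.png')[140:300,205:355]
cv2.imwrite('pics/side0c.png',cv2.resize(a,None,fx=3.75,fy=3.75,interpolation=cv2.INTER_CUBIC))
E
```

```text
(no output)
```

View pics/top0c.png

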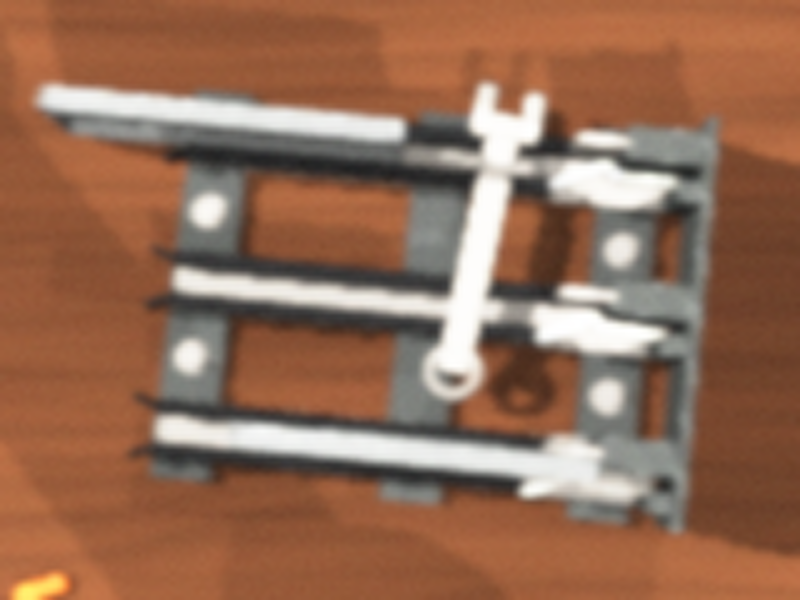

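View pics/side0c.png

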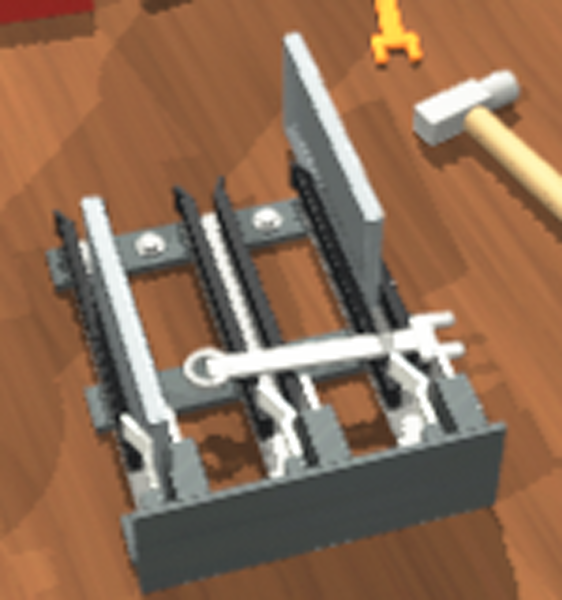

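The crop confirms it: the grey-white spanner has its jaw at crop (508,115) and its ring at (453,370), lying across the upper two slots between the panel end and the clip. Next I measure.

```bash
python3 - <<'E'
from h import *
i=viewer.camera_info('top'); s=viewer.camera_info('side')
P=lambda x,y,z: onz(i,200+x/5-.4,165+y/4.8-.4,z)
for n,x,y,z in [('jawL',486,88,.044),('jawR',535,97,.044),('shankTop',497,165,.044),('shankBot',462,335,.044),('ring',453,372,.044),
 ('pan rear',40,98,.107),('pan front',405,130,.107),('st rear',230,432,.107),('st front',600,468,.107)]:
    print(n,P(x,y,z).round(4))
print('side')
Q=lambda x,y,z: onz(s,205+x/3.75-.4,140+y/3.75-.4,z)
for n,x,y,z in [('ring',208,367,.044),('jaw a',452,318,.044),('jaw b',462,350,.044),('shank at',300,358,.044),('pan rear',292,37,.107),('pan front',372,216,.107),('st rear',93,202,.107),('st front',157,417,.107)]:
    print(n,Q(x,y,z).round(4))
print('tray')
for u,v in [(392,186),(458,181),(470,270),(404,275)]: print(onz(i,u,v,.035).round(4))
for u,v in [(376,321),(425,384),(275,376)]: print(onz(s,u,v,.035).round(4))
E
```

```text
jawL [ 0.6443 -0.027   0.044 ]
jawR [ 0.6383 -0.0551  0.044 ]
shankTop [ 0.5974 -0.0323  0.044 ]
shankBot [ 0.4958 -0.01    0.044 ]
ring [ 0.4739 -0.0045  0.044 ]
pan rear [0.6314 0.2196 0.107 ]
pan front [0.6092 0.0201 0.107 ]
st rear [0.4401 0.1171 0.107 ]
st front [ 0.4167 -0.0808  0.107 ]
side
ring [ 0.475  -0.0056  0.044 ]
jaw a [ 0.6451 -0.0317  0.044 ]
jaw b [ 0.6385 -0.06    0.044 ]
shank at [ 0.5348 -0.0229  0.044 ]
pan rear [0.6317 0.2152 0.107 ]
pan front [0.6081 0.0243 0.107 ]
st rear [0.4394 0.1111 0.107 ]
st front [ 0.4152 -0.0781  0.107 ]
tray
[ 0.6317 -0.3033  0.035 ]
[ 0.6428 -0.495   0.035 ]
[ 0.3865 -0.5125  0.035 ]
[ 0.3755 -0.3253  0.035 ]
[ 0.6256 -0.3212  0.035 ]
[ 0.643  -0.4831  0.035 ]
[ 0.3723 -0.3473  0.035 ]
```

>>> move_arm:
  plan:
    - [-0.5,-0.3,0,0,0,0]
    - [-1,-0.6,0,0,0,0]
    - [-1,-0.6,0,0,0,0]
    - [-1,-0.6,0,0,0,0]
    - [-1,-0.6,0,0,0,0]

```text
clock: 0.65
position: [0.2512, 0.5091, 0.2312]
tool_rot: [-3.141, 0.0, 2.885]
force: [0.3, 0.0, 0.8]
grip_width: 0.0853
```

>>> move_arm:
  plan:
    - [-1,-0.6,0,0,0,0]
    - [-1,-0.6,0,0,0,0]
    - [-1,-0.6,0,0,0,0]
    - [-1,-0.6,0,0,0,0]
    - [-1,-0.6,0,0,0,0]

```text
clock: 1.15
position: [0.353, 0.4048, 0.2313]
tool_rot: [-3.141, 0.0, 2.885]
force: [-0.4, -0.5, -0.5]
grip_width: 0.085
```

```bash
cat >> h.py <<'E'
def todo(t,yaw=None):
    from scipy.spatial.transform import Rotation as R
    o=bot.observe(); r=R.from_euler('xyz',o['tool_rot']); 
    print('t',round(o['clock'],2),'pos',o['position'].round(4),'rpy',o['tool_rot'].round(4),'F',o['force'].round(1),'w',o['grip_width'].round(4),'q',o['qpos'].round(2))
    print('shift units',(r.inv().apply(np.array(t)-o['position'])/.025).round(2))
    if yaw is not None:
        g=R.from_euler('xyz',[np.pi,0,yaw]); print('turn units',((r.inv()*g).as_rotvec()/np.pi).round(4))
E
python3 -c "
from h import *
todo([.5515,-.0224,.2],np.radians(167.3))"
```

```text
Traceback (most recent call last):
  File "h.py", line 12, in todo
    print('t',round(o['clock'],2),'pos',o['position'].round(4),'rpy',o['tool_rot'].round(4),'F',o['force'].round(1),'w',o['grip_width'].round(4),'q',o['qpos'].round(2))
                                                                                                                        ^^^^^^^^^^^^^^^^^^^^^
AttributeError: 'float' object has no attribute 'round'
```

```bash
sed -i "s/o\['grip_width'\].round(4)/round(o['grip_width'],4)/" h.py
python3 -c "
from h import *
todo([.5515,-.0224,.2],np.radians(167.3))"
```

```text
t 1.15 pos [0.353  0.4048 0.2313] rpy [-3.1414e+00  2.0000e-04  2.8851e+00] F [-0.4 -0.5 -0.5] w 0.085 q [-0.97  0.38  0.01  1.83 -0.01  0.93  0.36]
shift units [-12.02 -14.51   1.26]
turn units [-0.0001  0.0001 -0.0111]
```

>>> move_arm:
  plan:
    - [-0.8,-0.95,0,0,0,0]
    - [-0.8,-0.95,0,0,0,0]
    - [-0.8,-0.95,0,0,0,0]
    - [-0.8,-0.95,0,0,0,0]
    - [-0.8,-0.95,0,0,0,0]

```text
clock: 1.65
position: [0.419, 0.2644, 0.2313]
tool_rot: [-3.141, 0.0, 2.885]
force: [1.0, 0.6, -0.6]
grip_width: 0.0852
```

>>> move_arm:
  plan:
    - [-0.8,-0.95,0,0,0,0]
    - [-0.8,-0.95,0,0,0,0]
    - [-0.8,-0.95,0,0,0,0]
    - [-0.8,-0.95,0,0,0,-0.005]
    - [-0.8,-0.95,0,0,0,-0.006]

```text
clock: 2.15
position: [0.4858, 0.1244, 0.2313]
tool_rot: [-3.141, 0.0, 2.92]
force: [0.4, 0.1, 1.6]
grip_width: 0.085
```

>>> move_arm:
  plan:
    - [-0.8,-0.95,0,0,0,0]
    - [-0.8,-0.95,0,0,0,0]
    - [-0.6,-0.8,0,0,0,0]
    - [-0.4,-0.5,0,0,0,0]
    - [0,0,0,0,0,0]
  claw: -0.1

```text
clock: 2.65
position: [0.5317, 0.0312, 0.2312]
tool_rot: [-3.141, 0.0, 2.917]
force: [0.1, 1.0, 0.3]
grip_width: 0.047
```

```bash
python3 - <<'E'
from h import *
todo([.5515,-.0224,.2],np.radians(167.3))
i=viewer.camera_info('wrist');np.savez('w1.npz',**i)
f=viewer.grab_frame('wrist')[:,:,::-1]
cv2.imwrite('pics/w1.png',f)
for X in [(.5515,-.0224,.044),(.4745,-.005,.044),(.62,-.039,.044)]: print(proj(i,X))
E
```

```text
t 2.65 pos [0.5317 0.0312 0.2312] rpy [-3.1407e+00  2.0000e-04  2.9166e+00] F [0.1 1.  0.3] w 0.047 q [-0.29  0.38  0.15  1.85 -0.07  0.92  1.24]
shift units [-1.25 -1.91  1.25]
turn units [-0.0003  0.0001 -0.0011]
[225.94561366 206.00797675]
[221.80247247 122.23394323]
[228.09957065 271.18016387]
```

View pics/w1.png

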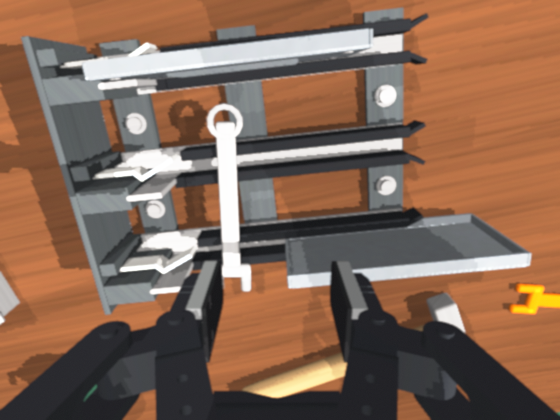

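The wrist view shows the spanner ring at (226,122) and the shank running from (226,140) to (231,250). That is within about 4 px of my estimate.

```bash
python3 - <<'E'
from h import *
i=np.load('w1.npz')
f=cv2.imread('pics/w1.png').astype(int)
m=f.min(2)>200
for v in (140,145,150,175,180,185,190,195,200,205,210,220,250):
    u=np.where(m[v,205:250])[0]+205
    if len(u): print(v,u.min(),u.max(),onz(i,(u.min()+u.max())/2,v,.044).round(4))
for u,v in [(225,121)]: print('ring',onz(i,u,v,.044).round(4))
# panel top corners
for u,v in [(289,281),(290,286),(529,258),(529,264)]: print('p',onz(i,u,v,.107).round(4))
for u,v in [(83,68),(372,33),(85,79),(373,49)]: print('s',onz(i,u,v,.107).round(4))
E
```

```text
140 217 234 [ 0.4905 -0.006   0.044 ]
145 217 235 [ 0.4949 -0.0068  0.044 ]
150 218 235 [ 0.4994 -0.0075  0.044 ]
175 219 236 [ 0.5223 -0.0128  0.044 ]
180 219 236 [ 0.5269 -0.0141  0.044 ]
185 219 236 [ 0.5316 -0.0154  0.044 ]
190 220 236 [ 0.5365 -0.0162  0.044 ]
195 220 236 [ 0.5413 -0.0176  0.044 ]
200 220 237 [ 0.5462 -0.0184  0.044 ]
205 220 237 [ 0.5511 -0.0197  0.044 ]
210 221 237 [ 0.5561 -0.0206  0.044 ]
220 221 237 [ 0.5661 -0.0233  0.044 ]
250 224 236 [ 0.5974 -0.0308  0.044 ]
ring [ 0.4741 -0.0019  0.044 ]
p [0.608  0.0252 0.107 ]
p [0.6129 0.025  0.107 ]
p [0.6307 0.2205 0.107 ]
p [0.6363 0.2205 0.107 ]
s [ 0.4135 -0.0777  0.107 ]
s [0.436  0.1193 0.107 ]
s [ 0.4205 -0.0792  0.107 ]
s [0.446  0.1186 0.107 ]
```

>>> move_arm:
  plan:
    - [-0.6,-0.9,0.5,0,0,0]
    - [-0.5,-0.7,1,0,0,0]
    - [-0.13,-0.24,1,0,0,0]
    - [0,0,1,0,0,0]
    - [0,0,1,0,0,0]

```text
clock: 3.2
position: [0.5509, -0.0169, 0.1179]
tool_rot: [3.141, -0.0, 2.921]
force: [0.7, 0.3, 0.4]
grip_width: 0.047
```

```bash
python3 - <<'E'
from h import *
todo([.5515,-.0205,.025],np.radians(167.1))
E
```

```text
t 3.2 pos [ 0.5509 -0.0169  0.1179] rpy [ 3.1413e+00 -2.0000e-04  2.9208e+00] F [0.7 0.3 0.4] w 0.047 q [-0.17  0.56  0.13  1.9  -0.11  0.69  1.37]
shift units [-0.05 -0.14  3.72]
turn units [ 0.0001 -0.0001  0.0014]
```

>>> move_arm:
  plan:
    - [0,-0.13,1,0,0,0]
    - [0,0,1,0,0,0]
    - [0,0,1,0,0,0]
    - [0,0,0.6,0,0,0]
    - [0,0,0,0,0,0]

```text
clock: 3.7
position: [0.5495, -0.0201, 0.0274]
tool_rot: [-3.141, -0.003, 2.921]
force: [1.0, -0.5, 0.3]
grip_width: 0.0471
```

```bash
python3 - <<'E'
from h import *
todo([.5515,-.0205,.025],np.radians(167.1))
for n in ('wrist','side'): cv2.imwrite(f'pics/{n}2.png',viewer.grab_frame(n)[:,:,::-1])
a=cv2.imread('pics/side2.png')[140:300,205:355]
cv2.imwrite('pics/side2c.png',cv2.resize(a,None,fx=3.75,fy=3.75,interpolation=cv2.INTER_CUBIC))
E
```

```text
t 3.7 pos [ 0.5495 -0.0201  0.0274] rpy [-3.1411e+00 -2.8000e-03  2.9210e+00] F [ 1.  -0.5  0.3] w 0.0471 q [-0.14  0.71  0.1   1.93 -0.13  0.51  1.4 ]
shift units [-0.08  0.    0.1 ]
turn units [-0.0002 -0.0009  0.0014]
```

View pics/wrist2.png

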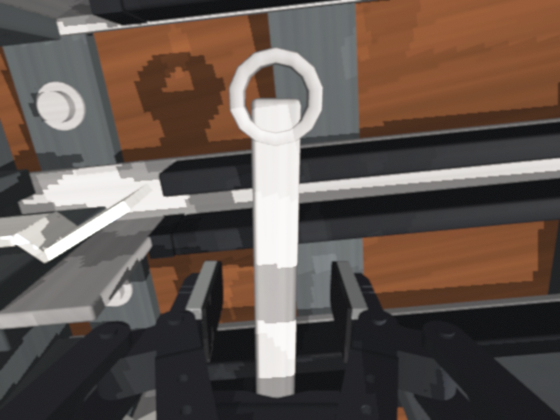

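View pics/side2c.png

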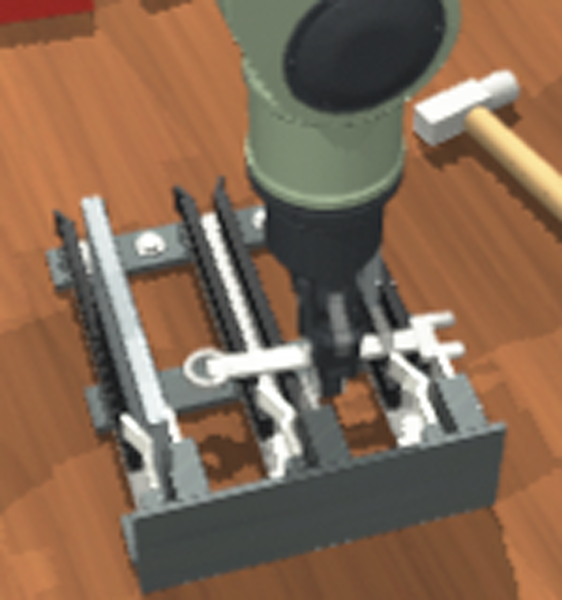

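The spanner shank at (277,250) sits between the pads at (205,310) and (345,310). I'll lower slightly and close.

>>> move_arm:
  plan:
    - [0,0,0.12,0,0,0]
    - [0,0,0,0,0,0]
    - [0,0,0,0,0,0]
    - [0,0,0,0,0,0]
    - [0,0,0,0,0,0]
  claw: 1
  force: 60

```text
clock: 4.3
position: [0.5511, -0.0205, 0.0266]
tool_rot: [3.141, 0.001, 2.92]
force: [-1.3, 0.9, 6.8]
grip_width: 0.0151
```

>>> move_arm:
  plan:
    - [0,0,-0.4,0,0,0]
    - [0,0,-0.8,0,0,0]
    - [0,0,-1,0,0,0]
    - [0,0,-1,0,0,0]
    - [0,0,-1,0,0,0]

```text
clock: 4.8
position: [0.5506, -0.0206, 0.1327]
tool_rot: [3.141, 0.0, 2.92]
force: [1.0, -0.7, -1.6]
grip_width: 0.0154
```

```bash
python3 - <<'E'
from h import *
todo([.509,-.409,.2],np.radians(185))
i=viewer.camera_info('top'); print('oil',onz(i,373,146,.06).round(3))
for n in ('wrist','side'): cv2.imwrite(f'pics/{n}3.png',viewer.grab_frame(n)[:,:,::-1])
E
```

```text
t 4.8 pos [ 0.5506 -0.0206  0.1327] rpy [3.1415e+00 4.0000e-04 2.9202e+00] F [ 1.  -0.7 -1.6] w 0.0154 q [-0.17  0.54  0.14  1.89 -0.11  0.72  1.38]
shift units [ -1.79 -15.52  -2.69]
turn units [ 0.      0.0001 -0.0982]
oil [ 0.745 -0.247  0.06 ]
```

View pics/side3.png

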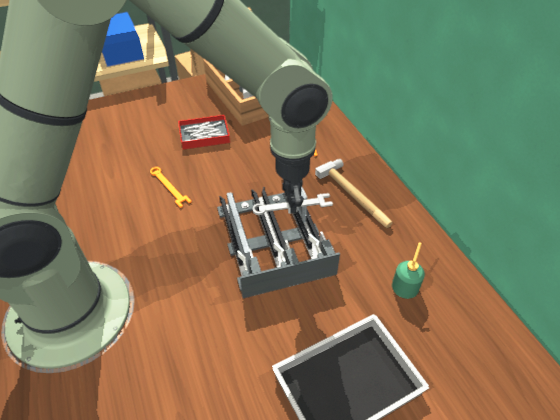

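View pics/wrist3.png

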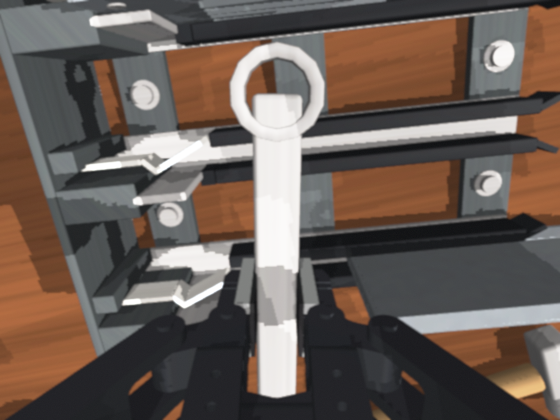

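The side view shows the spanner lifted level, ring at (260,209) and jaw at (325,200), and the wrist view agrees. Now I carry it to the tray.

>>> move_arm:
  plan:
    - [0,-0.3,-1,0,0,0]
    - [-0.1,-0.6,-1,0,0,0]
    - [-0.1,-0.9,-0.4,0,0,0]
    - [-0.1,-1,0,0,0,0]
    - [-0.1,-1,0,0,0,0]

```text
clock: 5.4
position: [0.5393, -0.1162, 0.1912]
tool_rot: [3.141, 0.0, 2.921]
force: [0.4, 0.3, -1.5]
grip_width: 0.0152
```

>>> move_arm:
  plan:
    - [-0.12,-1,0,0,0,0]
    - [-0.12,-1,0,0,0,0]
    - [-0.12,-1,0,0,0,0]
    - [-0.12,-1,0,0,0,0]
    - [-0.12,-1,0,0,0,0]

```text
clock: 5.9
position: [0.5264, -0.2416, 0.1907]
tool_rot: [3.142, -0.0, 2.92]
force: [0.2, 0.3, -1.8]
grip_width: 0.0151
```

>>> move_arm:
  plan:
    - [-0.12,-1,0,0,0,0]
    - [-0.12,-1,0,0,0,0]
    - [-0.12,-1,0,0,0,0]
    - [-0.12,-1,0,0,0,0]
    - [-0.12,-1,0,0,0,0]

```text
clock: 6.4
position: [0.5136, -0.3668, 0.1906]
tool_rot: [3.141, -0.001, 2.92]
force: [1.0, -0.1, -1.9]
grip_width: 0.015
```

```bash
python3 - <<'E'
from h import *
todo([.509,-.409,.15],np.radians(185))
cv2.imwrite('pics/top4.png',viewer.grab_frame('top')[:,:,::-1])
cv2.imwrite('pics/wrist4.png',viewer.grab_frame('wrist')[:,:,::-1])
E
```

```text
t 6.4 pos [ 0.5136 -0.3668  0.1906] rpy [ 3.1414e+00 -5.0000e-04  2.9204e+00] F [ 1.  -0.1 -1.9] w 0.015 q [ 0.4   0.58  0.19  1.63 -0.13  0.94  1.98]
shift units [-0.19 -1.69  1.63]
turn units [ 0.0001 -0.0002 -0.0982]
```

View pics/wrist4.png

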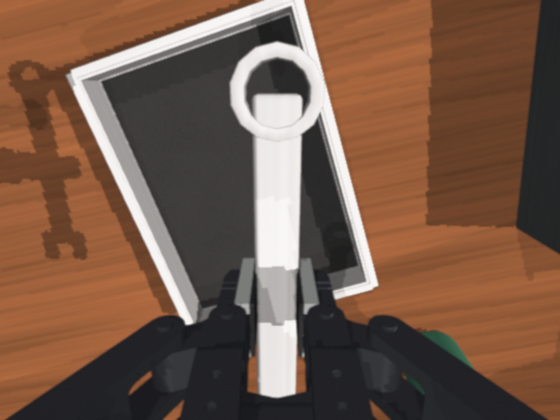

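View pics/top4.png

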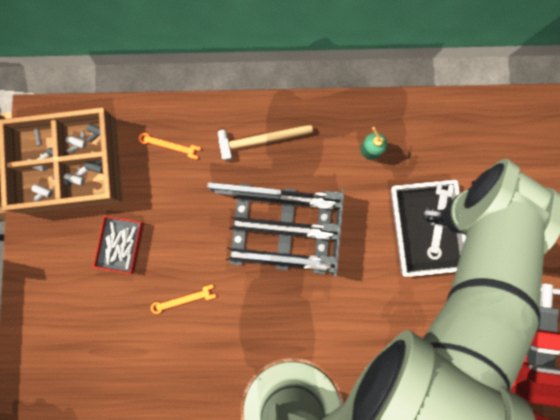

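The spanner hangs level over the tray: ring at (277,90), tray corners at (75,75), (297,3) and (375,285). I centre it and lower until the fingertips are just above the floor.

```bash
python3 - <<'E'
from h import *
i=viewer.camera_info('wrist')
for u,v in [(73,74),(297,2),(377,287)]: print(onz(i,u,v,.035).round(4))
E
```

```text
[ 0.3918 -0.5028  0.035 ]
[ 0.382  -0.3236  0.035 ]
[ 0.6314 -0.2993  0.035 ]
```

>>> move_arm:
  plan:
    - [-0.1,-0.9,0.3,0,0,0]
    - [-0.1,-0.7,1,0,0,0]
    - [0,-0.1,1,0,0,0]
    - [0,0,1,0,0,0]
    - [0,0,1,0,0,0]

```text
clock: 7.0
position: [0.5095, -0.4079, 0.0822]
tool_rot: [3.141, -0.0, 2.92]
force: [0.8, -0.2, -1.6]
grip_width: 0.0153
```

```bash
python3 - <<'E'
from h import *
todo([.509,-.409,.008],np.radians(185))
E
```

```text
t 7.0 pos [ 0.5095 -0.4079  0.0822] rpy [ 3.1411e+00 -4.0000e-04  2.9204e+00] F [ 0.8 -0.2 -1.6] w 0.0153 q [ 0.48  0.75  0.16  1.64 -0.16  0.77  2.06]
shift units [ 0.01 -0.05  2.97]
turn units [ 0.0002 -0.0001 -0.0982]
```

>>> move_arm:
  plan:
    - [0,0,1,0,0,0]
    - [0,0,1,0,0,0]
    - [0,0,0.6,0,0,0]
    - [0,0,0.3,0,0,0]
    - [0,0,0,0,0,0]

```text
clock: 7.5
position: [0.5094, -0.4082, 0.0103]
tool_rot: [3.141, -0.001, 2.92]
force: [-0.6, -0.7, -0.6]
grip_width: 0.0156
```

```bash
python3 - <<'E'
from h import *
todo([.509,-.409,.008],np.radians(185))
cv2.imwrite('pics/wrist5.png',viewer.grab_frame('wrist')[:,:,::-1])
E
```

```text
t 7.5 pos [ 0.5094 -0.4082  0.0103] rpy [ 3.1412e+00 -9.0000e-04  2.9204e+00] F [-0.6 -0.7 -0.6] w 0.0156 q [ 0.5   0.85  0.14  1.65 -0.17  0.65  2.07]
shift units [ 0.01 -0.04  0.09]
turn units [ 0.0002 -0.0003 -0.0982]
```

View pics/wrist5.png

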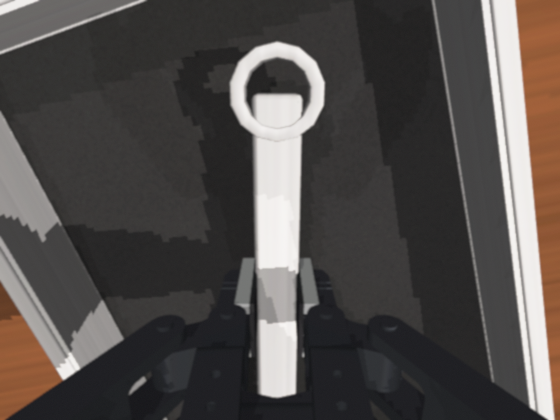

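>>> move_arm:
  plan:
    - [0,0,0.1,0,0,0]
    - [0,0,0,0,0,0]
    - [0,0,0,0,0,0]
  force: 20

```text
clock: 7.85
position: [0.5098, -0.4087, 0.0089]
tool_rot: [-3.141, 0.001, 2.92]
force: [-0.3, -0.4, -1.7]
grip_width: 0.0154
```

>>> move_arm:
  plan:
    - [0,0,0,0,0,0]
    - [0,0,0,0,0,0]
    - [0,0,0,0,0,0]
    - [0,0,0,0,0,0]
  claw: -0.1

```text
clock: 8.25
position: [0.5096, -0.4086, 0.0084]
tool_rot: [-3.142, 0.0, 2.92]
force: [-1.2, 0.1, 0.4]
grip_width: 0.0471
```

>>> move_arm:
  plan:
    - [0,0,-0.5,0,0,0]
    - [0,0,-1,0,0,0]
    - [0,0,-1,0,0,0]
    - [0,0,-1,0,0,0]
    - [0,0,-1,0,0,0]

```text
clock: 8.75
position: [0.5096, -0.4086, 0.1229]
tool_rot: [-3.141, 0.001, 2.92]
force: [0.3, -0.9, 0.4]
grip_width: 0.0468
```

```bash
python3 - <<'E'
from h import *
todo([.509,-.409,.008],np.radians(185))
cv2.imwrite('pics/wrist6.png',viewer.grab_frame('wrist')[:,:,::-1])
cv2.imwrite('pics/top6.png',viewer.grab_frame('top')[:,:,::-1])
E
```

```text
t 8.75 pos [ 0.5096 -0.4086  0.1229] rpy [-3.1413e+00  7.0000e-04  2.9202e+00] F [ 0.3 -0.9  0.4] w 0.0468 q [ 0.47  0.7   0.17  1.62 -0.15  0.84  2.06]
shift units [ 0.02 -0.02  4.59]
turn units [-0.0001  0.0002 -0.0982]
```

View pics/wrist6.png

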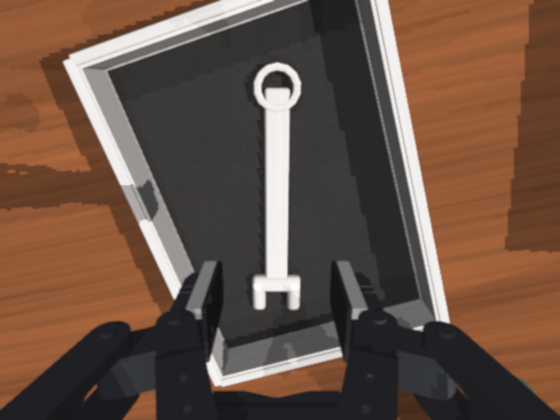

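The spanner lies flat inside the tray: ring (277,87), jaw (277,290), clear of the walls. Next I shut the gripper and travel to behind the panel's rear edge.

>>> move_arm:
  plan:
    - [0,0.3,-1,0,0,0]
    - [0,0.6,-1,0,0,0]
    - [0,1,-1,0,0,0]
    - [0,1,-0.2,0,0,0]
    - [0,1,0,0,0,0]
  claw: 1

```text
clock: 9.35
position: [0.5314, -0.3127, 0.2024]
tool_rot: [-3.141, 0.002, 2.92]
force: [0.3, 0.8, -0.0]
grip_width: 0.0001
```

>>> move_arm:
  plan:
    - [0.05,1,0,0,0,0]
    - [0.05,1,0,0,0,0]
    - [0.05,1,0,0,0,0]
    - [0.05,1,0,0,0,0]
    - [0.05,1,0,0,0,0]

```text
clock: 9.85
position: [0.5523, -0.1891, 0.2012]
tool_rot: [3.142, 0.0, 2.92]
force: [0.1, -0.2, 1.5]
grip_width: -0.0
```

>>> move_arm:
  plan:
    - [0.05,1,0,0,0,0]
    - [0.05,1,0,0,0,0]
    - [0.05,1,0,0,0,0]
    - [0.05,1,0,0,0,0]
    - [0.05,1,0,0,0,0]

```text
clock: 10.35
position: [0.5736, -0.0658, 0.2012]
tool_rot: [3.142, 0.0, 2.92]
force: [0.2, 0.0, -0.3]
grip_width: -0.0
```

>>> move_arm:
  plan:
    - [0.05,1,0,0,0,0]
    - [0.05,1,0,0,0,0]
    - [0.05,1,0,0,0,0]
    - [0.05,1,0,0,0,0]
    - [0.05,1,0,0,0,0]

```text
clock: 10.85
position: [0.595, 0.0575, 0.2012]
tool_rot: [3.142, 0.0, 2.92]
force: [0.2, 0.1, 0.3]
grip_width: -0.0003
```

>>> move_arm:
  plan:
    - [0.05,1,0,0,0,0]
    - [0.05,1,0,0,0,0]
    - [0.05,1,0,0,0,0]
    - [0.05,1,0,0,0,0]
    - [0.05,1,0,0,0,0]

```text
clock: 11.35
position: [0.6163, 0.1809, 0.2011]
tool_rot: [3.142, 0.0, 2.92]
force: [0.5, 0.2, -0.3]
grip_width: -0.0001
```

```bash
python3 - <<'E'
from h import *
todo([.638,.265,.2],np.radians(83.4))
cv2.imwrite('pics/top7.png',viewer.grab_frame('top')[:,:,::-1])
E
```

```text
t 11.35 pos [0.6163 0.1809 0.2011] rpy [3.1416e+00 1.0000e-04 2.9202e+00] F [ 0.5  0.2 -0.3] w -0.0001 q [-0.47  0.59  0.14  1.59 -0.09  0.98  1.05]
shift units [-0.11  3.47  0.05]
turn units [0.     0.     0.4662]
```

View pics/top7.png

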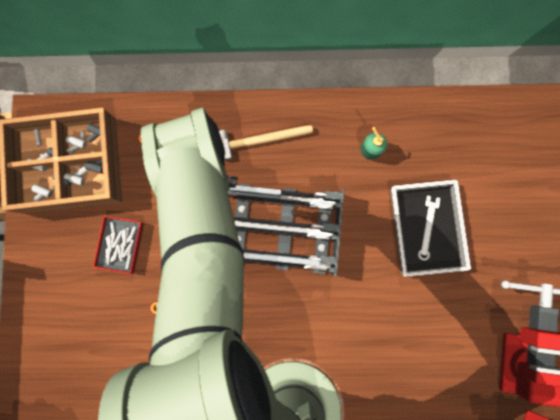

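The spanner rests in the tray at (430,228). I finish the translation and then turn.

>>> move_arm:
  plan:
    - [0,1,0,0,0,0]
    - [0,1,0,0,0,0]
    - [0,1,0,0,0,0]
    - [-0.1,0.4,0,0,0,0.03]
    - [0,0,0,0,0,0.04]

```text
clock: 11.9
position: [0.6373, 0.264, 0.2007]
tool_rot: [3.141, -0.001, 2.699]
force: [0.7, -0.9, 0.2]
grip_width: 0.0001
```

>>> move_arm:
  plan:
    - [0,0,0,0,0,0.045]
    - [0,0,0,0,0,0.045]
    - [0,0,0,0,0,0.045]
    - [0,0,0,0,0,0.045]
    - [0,0,0,0,0,0.045]

```text
clock: 12.4
position: [0.6373, 0.2621, 0.2011]
tool_rot: [-3.142, -0.0, 1.988]
force: [-0.3, 0.2, 0.8]
grip_width: -0.0
```

>>> move_arm:
  plan:
    - [0,0,0,0,0,0.045]
    - [0,0,0,0,0,0.045]
    - [0,0,0,0,0,0.045]
    - [0,0,0,0,0,0.036]
    - [0,0,0,0,0,0]

```text
clock: 12.9
position: [0.6372, 0.2623, 0.2009]
tool_rot: [-3.141, 0.0, 1.454]
force: [-0.1, 0.1, 0.1]
grip_width: 0.0
```

```bash
python3 - <<'E'
from h import *
todo([.638,.265,.055],np.radians(83.4))
i=viewer.camera_info('wrist');np.savez('w8.npz',**i)
cv2.imwrite('pics/wrist8.png',viewer.grab_frame('wrist')[:,:,::-1])
for X in [(.632,.218,.107),(.609,.023,.107),(.6067,-.0033,.107)]:print(proj(i,X))
E
```

```text
t 12.9 pos [0.6372 0.2623 0.2009] rpy [-3.1415e+00  3.0000e-04  1.4545e+00] F [-0.1  0.1  0.1] w 0.0 q [-0.78  0.71  0.52  1.46 -0.38  1.07 -0.3 ]
shift units [0.11 0.02 5.84]
turn units [-0.      0.0001 -0.0004]
[276.42326212 265.66100725]
[276.10235442 460.19586688]
[276.92995636 480.7996651 ]
```

View pics/wrist8.png

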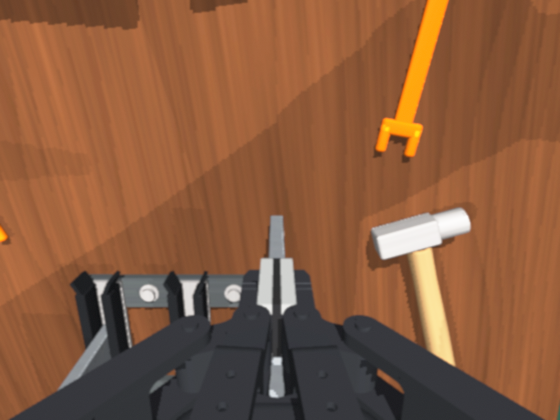

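```bash
python3 - <<'E'
from h import *
i=np.load('w8.npz')
print('cam',-i['R'].T@i['t'])
for z in (.012,.05,.107):
  for y in (.218,.23): print(z,y,proj(i,(.632,y,z)).round(1))
print(onz(i,277,216,.012),onz(i,277,258,.1))
for u in (271,283): print(onz(i,u,217,.012))
E
```

```text
cam [0.64660131 0.34452482 0.34307968]
0.012 0.218 [276.4 218.8]
0.012 0.23 [274.9 207.3]
0.05 0.218 [276.4 234.4]
0.05 0.23 [274.8 221.7]
0.107 0.218 [276.4 265.7]
0.107 0.23 [274.5 250.8]
[0.63294872 0.22082983 0.012     ] [0.63273246 0.22054353 0.1       ]
[0.62701836 0.22047358 0.012     ]
[0.63863932 0.21911802 0.012     ]
```

In the wrist view the panel's rear edge runs from (277,216) at the bottom to (277,258), so it is centred under the shut fingers. I lower behind it and lean the tips slightly forward, so contact stays at about z=48 mm.

>>> move_arm:
  plan:
    - [0,0,0.7,0,0,0]
    - [0,0,1,0,0,0]
    - [0,0,1,0,0,0]
    - [0,0,1,0,0,0]
    - [0,0,1,0,0,0]

```text
clock: 13.45
position: [0.6374, 0.2622, 0.0825]
tool_rot: [-3.142, -0.0, 1.46]
force: [0.4, 0.2, 0.6]
grip_width: 0.0002
```

>>> move_arm:
  plan:
    - [0,0,1,0,0,0]
    - [0,0,0.4,0,-0.015,0]
    - [0,0,0,0,-0.015,0]
    - [0,0,0,0,0,0]
  force: 60

```text
clock: 13.85
position: [0.6369, 0.2639, 0.0476]
tool_rot: [-3.14, 0.095, 1.462]
force: [-0.3, -0.3, -0.9]
grip_width: 0.0003
```

```bash
python3 - <<'E'
from h import *
todo([.633+.0013,.2205+.011,.048])
todo([.6194+.0013,.0965+.011,.048])
f=viewer.grab_frame('side')[:,:,::-1]
cv2.imwrite('pics/side9.png',cv2.resize(f[90:300,180:400],None,fx=2.7,fy=2.7))
E
```

```text
t 13.85 pos [0.6369 0.2639 0.0476] rpy [-3.1404  0.095   1.4621] F [-0.3 -0.3 -0.9] w 0.0003 q [-0.8   0.93  0.49  1.5  -0.4   0.87 -0.31]
shift units [-1.29  0.04  0.11]
t 13.85 pos [0.6369 0.2639 0.0476] rpy [-3.1404  0.095   1.4621] F [-0.3 -0.3 -0.9] w 0.0003 q [-0.8   0.93  0.49  1.5  -0.4   0.87 -0.31]
shift units [-6.26  0.03  0.58]
```

View pics/side9.png

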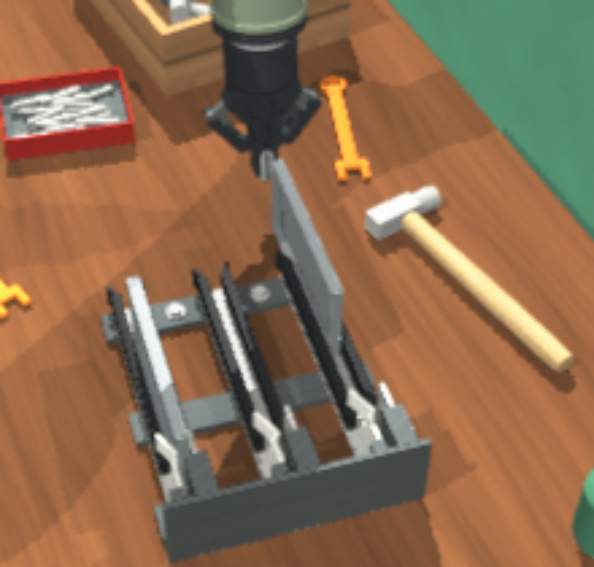

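The shut fingers at (265,165) stand behind the panel's rear edge at (280,165), clear of everything else. Starting the push.

>>> move_arm:
  plan:
    - [-0.5,0,0.05,0,0,0]
    - [-0.4,0,0.04,0,0,0]
    - [-0.2,0,0.02,0,0,0]
    - [-0.2,0,0.02,0,0,0]
    - [-0.2,0,0.02,0,0,0]

```text
clock: 14.4
position: [0.6334, 0.2252, 0.0486]
tool_rot: [3.141, 0.093, 1.457]
force: [0.1, 5.1, 3.3]
grip_width: -0.0001
```

>>> move_arm:
  plan:
    - [-0.3,0,0.03,0,0,0]
    - [-0.3,0,0.03,0,0,0]
    - [-0.4,0,0.04,0,0,0]
    - [-0.4,0,0.04,0,0,0]
    - [-0.4,0,0.04,0,0,0]

```text
clock: 14.9
position: [0.6283, 0.1805, 0.0483]
tool_rot: [3.141, 0.093, 1.457]
force: [-0.1, 5.5, 3.3]
grip_width: -0.0001
```

```bash
python3 - <<'E'
from h import *
todo([.6194+.0013,.0965+.011,.048])
f=viewer.grab_frame('side')[:,:,::-1]
cv2.imwrite('pics/side10.png',cv2.resize(f[90:300,180:400],None,fx=2.7,fy=2.7))
E
```

```text
t 14.9 pos [0.6283 0.1805 0.0483] rpy [3.1407 0.0927 1.4573] F [-0.1  5.5  3.3] w -0.0001 q [-0.7   0.87  0.48  1.62 -0.4   0.79 -0.2 ]
shift units [-2.92  0.03  0.28]
```

View pics/side10.png

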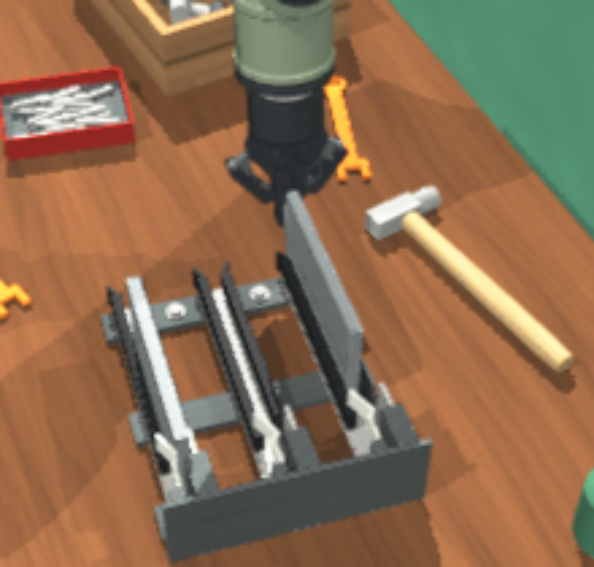

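The panel slides upright at about 5 N, its front edge now at (355,385). Continuing up to the clip.

>>> move_arm:
  plan:
    - [-0.4,0,0.04,0,0,0]
    - [-0.4,0,0.04,0,0,0]
    - [-0.4,0,0.04,0,0,0]
    - [-0.4,0,0.04,0,0,0]
    - [-0.4,0,0.04,0,0,0]

```text
clock: 15.45
position: [0.6225, 0.1307, 0.0479]
tool_rot: [3.141, 0.093, 1.457]
force: [0.3, 6.2, 4.2]
grip_width: -0.0
```

>>> move_arm:
  plan:
    - [-0.1,0,0.01,0,0,0]
    - [-0.1,0,0.01,0,0,0]
    - [-0.1,0,0.01,0,0,0]

```text
clock: 15.75
position: [0.6216, 0.1237, 0.0477]
tool_rot: [3.141, 0.093, 1.457]
force: [0.4, 6.1, 5.9]
grip_width: -0.0
```

```bash
python3 - <<'E'
from h import *
todo([.6194+.0013,.0965+.011,.048])
E
```

```text
t 15.75 pos [0.6216 0.1237 0.0477] rpy [3.1412 0.0931 1.4573] F [0.4 6.1 5.9] w -0.0 q [-0.63  0.84  0.47  1.69 -0.39  0.74 -0.12]
shift units [-0.64  0.04  0.05]
```

>>> move_arm:
  plan:
    - [-0.08,0,0.005,0,0,0]
    - [-0.08,0,0.005,0,0,0]
    - [-0.08,0,0.005,0,0,0]

```text
clock: 16.05
position: [0.621, 0.1188, 0.0478]
tool_rot: [3.141, 0.092, 1.458]
force: [1.3, 11.2, 2.7]
grip_width: -0.0001
```

>>> move_arm:
  plan:
    - [-0.08,0,0.005,0,0,0]
    - [-0.08,0,0.005,0,0,0]

```text
clock: 16.25
position: [0.6204, 0.115, 0.0478]
tool_rot: [3.141, 0.092, 1.458]
force: [0.4, 6.9, 1.4]
grip_width: 0.0002
```

```bash
python3 - <<'E'
from h import *
todo([.6194+.0013,.0965+.011,.048])
f=viewer.grab_frame('side')[:,:,::-1]
cv2.imwrite('pics/side11.png',cv2.resize(f[160:300,205:355],None,fx=4,fy=4,interpolation=cv2.INTER_CUBIC))
E
```

```text
t 16.25 pos [0.6204 0.115  0.0478] rpy [3.1414 0.092  1.4583] F [0.4 6.9 1.4] w 0.0002 q [-0.62  0.84  0.47  1.7  -0.39  0.74 -0.1 ]
shift units [-0.29  0.04  0.02]
```

View pics/side11.png

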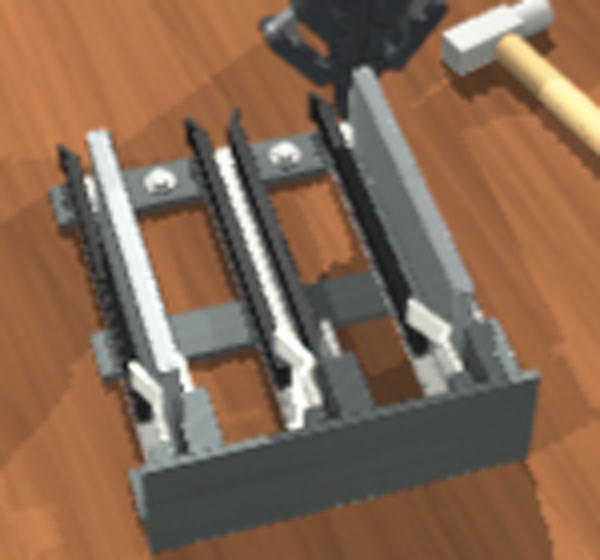

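The panel front at (465,300) is now spreading the clip at (440,330). I go on in small steps, watching the force.

>>> move_arm:
  plan:
    - [-0.06,0,0.004,0,0,0]

```text
clock: 16.4
position: [0.6201, 0.1125, 0.0478]
tool_rot: [-3.141, 0.093, 1.458]
force: [0.9, 4.6, 1.5]
grip_width: 0.0
```

>>> move_arm:
  plan:
    - [-0.06,0,0.004,0,0,0]

```text
clock: 16.5
position: [0.6199, 0.1104, 0.0478]
tool_rot: [-3.141, 0.094, 1.457]
force: [0.4, 3.4, 0.2]
grip_width: -0.0002
```

>>> move_arm:
  plan:
    - [-0.06,0,0.004,0,0,0]

```text
clock: 16.6
position: [0.6196, 0.1083, 0.0478]
tool_rot: [-3.141, 0.094, 1.457]
force: [0.2, 3.1, 0.3]
grip_width: 0.0004
```

>>> move_arm:
  plan:
    - [-0.04,0,0.003,0,0,0]

```text
clock: 16.7
position: [0.6195, 0.1079, 0.0479]
tool_rot: [-3.141, 0.093, 1.457]
force: [1.3, 9.5, -0.2]
grip_width: 0.0002
```

>>> move_arm:
  plan:
    - [-0.04,0,0.003,0,0,0]

```text
clock: 16.8
position: [0.6195, 0.1078, 0.0479]
tool_rot: [-3.141, 0.092, 1.457]
force: [1.7, 14.3, -0.5]
grip_width: -0.0002
```

```bash
python3 - <<'E'
from h import *
todo([.6194+.0013,.0965+.011,.048])
f=viewer.grab_frame('side')[:,:,::-1]
cv2.imwrite('pics/side12.png',cv2.resize(f[160:300,205:355],None,fx=4,fy=4,interpolation=cv2.INTER_CUBIC))
E
```

```text
t 16.8 pos [0.6195 0.1078 0.0479] rpy [-3.1415  0.0923  1.4573] F [ 1.7 14.3 -0.5] w -0.0002 q [-0.61  0.84  0.47  1.7  -0.39  0.73 -0.09]
shift units [-0.01  0.05 -0.  ]
```

View pics/side12.png

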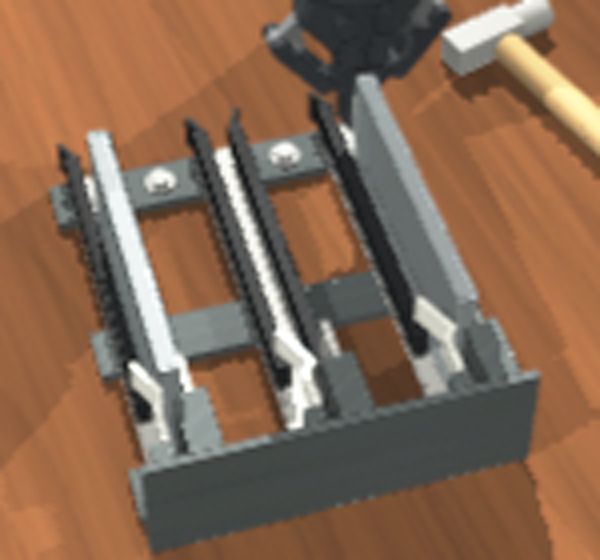

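The motion stalls at the estimated home point (TCP y 0.1078) while the force rises to 14 N, so the panel is on the stop. I back off.

>>> move_arm:
  plan:
    - [0.3,0,0,0,0,0]
    - [1,0,-0.1,0,0,0]
    - [1,0,-0.1,0,0,0]
    - [0.5,0,-0.5,0,0.03,0]
    - [0,0,-1,0,0,0]

```text
clock: 17.35
position: [0.6267, 0.1765, 0.0827]
tool_rot: [-3.139, -0.001, 1.456]
force: [0.8, -1.5, 1.2]
grip_width: -0.0002
```

>>> move_arm:
  plan:
    - [0,0,-1,0,0,0]
    - [0,0,-1,0,0,0]
    - [0.5,0,-1,0,0,0]
    - [1,0,-1,0,0,0]
    - [1,0,0,0,0,0]

```text
clock: 17.85
position: [0.6363, 0.2393, 0.1874]
tool_rot: [3.138, -0.001, 1.455]
force: [0.1, 0.4, 0.1]
grip_width: -0.0001
```

>>> move_arm:
  plan:
    - [1,0,0,0,0,0]
    - [1,0,0,0,0,0]
    - [1,0,0,0,0,0]
    - [0.5,0,0,0,0,0]
    - [0,0,0,0,0,0]

```text
clock: 18.35
position: [0.6443, 0.3271, 0.1832]
tool_rot: [-3.141, 0.001, 1.458]
force: [-0.3, -0.7, 0.0]
grip_width: -0.0002
```

```bash
python3 - <<'E'
from h import *
todo([.6194+.0013,.0965+.011,.048])
for n,(a,b,c,d) in dict(side=(160,300,205,355),top=(165,290,200,360)).items():
    f=viewer.grab_frame(n)[:,:,::-1]; cv2.imwrite(f'pics/{n}13f.png',f)
    cv2.imwrite(f'pics/{n}13.png',cv2.resize(f[a:b,c:d],None,fx=4,fy=4,interpolation=cv2.INTER_CUBIC))
E
```

```text
t 18.35 pos [0.6443 0.3271 0.1832] rpy [-3.1410e+00  7.0000e-04  1.4581e+00] F [-0.3 -0.7  0. ] w -0.0002 q [-0.82  0.79  0.5   1.37 -0.39  1.09 -0.38]
shift units [-8.83  0.05  5.41]
```

View pics/side13.png

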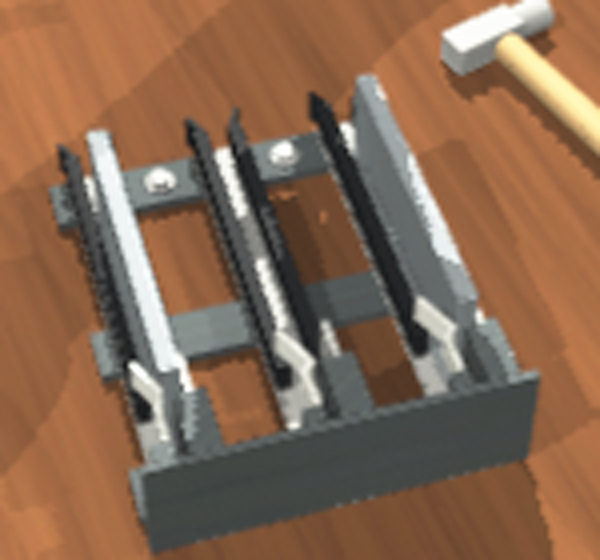

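View pics/top13.png

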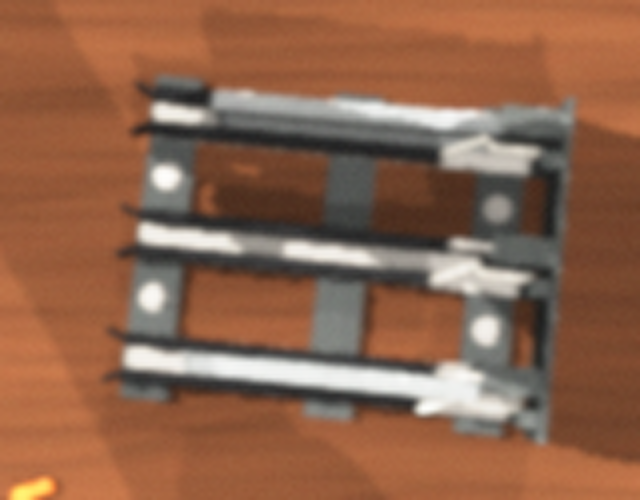

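View pics/side13f.png

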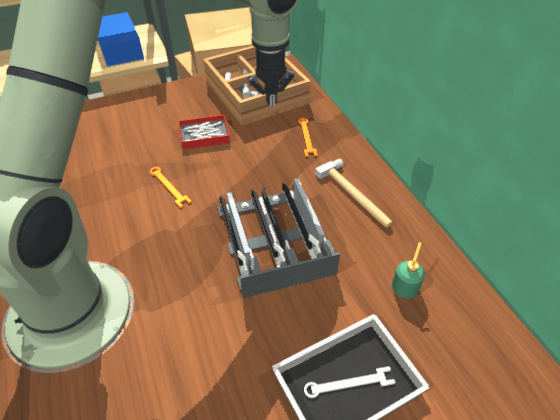

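```bash
python3 - <<'E'
from h import *
s=viewer.camera_info('side'); t=viewer.camera_info('top')
d=np.array([-.1155,-.9933,0])
for i,P in ((s,[(367,78),(98,133)]),(t,[(212,97),(182,361)])):
    o=(205,160) if i is s else (200,165)
    a,b=[onz(i,o[0]+x/4-.4,o[1]+y/4-.4,.107) for x,y in P]
    print(a.round(4),b.round(4),'along-slot diff mm',((a-b)@d*1000).round(1))
from workcell import workorder
workorder.job_done()
print(bot.observe()['clock'])
E
```

```text
[0.6181 0.0917 0.107 ] [0.4395 0.1135 0.107 ] along-slot diff mm 1.0
[0.6185 0.0965 0.107 ] [0.4394 0.1184 0.107 ] along-slot diff mm 1.1
the job is handed in; nothing more can be done
the job is handed in; nothing more can be done
```

The spanner is out of the rack and lying flat in the tool tray, and the louvred panel is home in its slot. I handed the job in at about 18.5 s, with the gripper clear of everything; no verdict is reported.

- **Spanner:** I picked the steel-grey one, not the two orange look-alikes. The fingertips could not go lower in the tray, so I released it about 1 cm above the floor. Later views show it flat and clear of the tray walls.
- **Panel:** I pushed it upright along the slot at about 5 N. The force rose to 11 N at the clip, dropped to 3 N as the panel passed it, then climbed to 14 N with no further motion, at the expected home position. I stopped there and backed off.
- **Last checks:** The top and side views both put the panel's rear edge about 1 mm from where the stored panel's sits, measured along the slot. That is within the 2 mm calibration error, and I found no checks that failed or disagreed. The last pictures show the hammer, oil can, tin of pins and stored panel where they were. I judged those by eye.

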